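# Close the round plaster moulds with their own lids

### The arm

A 7-joint arm with a two-finger parallel gripper is mounted at the origin on the work surface. World frame = base frame: x ahead of the robot, y to its left, z up, the work surface at z = 0. Lengths are in m, angles in degrees, forces in N, time in s.
With the tool pointing down it reaches from about 0.425 to 0.875 m from the base axis. Payload 4.7 kg.
Tool frame: the origin (TCP) lies midway between the tips of the shut fingers; the grasp point (between the pads) lies 19 mm behind it; z points along the fingers, y is the direction in which the jaws open and shut (so a half turn about z gives the same grasp; the last joint's range is limited). The gripper opens to 87 mm and grips with 3 to 60 N. Pads are 19 mm wide; open, the fingers measure 117 mm over their backs; the gripper's body (75 mm by 190 mm) begins 51 mm behind the grasp point.
Start: joints at [-69.093, 18.392, -4.016, 83.108, 1.295, 78.541, -3.26], TCP at [0.223, 0.61, 0.223] pointing down, gripper open.
Joint ranges: [-163.93, 163.93], [-17.29, 119.83], [-79.2, 71.16], [3.27, 140.29], [-89.18, 269.18], [5.43, 117.66], [-154.24, 154.24]. Speed limits (degrees/s): [147.25, 147.25, 180, 180, 180, 180, 180].

### API

Orientations are given as [roll, pitch, yaw] about the fixed x, y, z axes, in that order (R = Rz(yaw) Ry(pitch) Rx(roll)).
In Python, from cell import env gives the robot as it stands. The module is installed in compiled form; this text tells all that it offers.
- The arm moves only by the tool servo_tool, never from a script. Its argument "plan" is a list of rows, each a list of 3 entries, a list of its own where there are three numbers: the opening, from 0 (shut) to 1 (fully open), then the shift along the tool's x, y, z in cm, then the turn, a rotation vector about the tool's x, y, z in degrees. A call has 1 to 20 rows; each row shifts and turns the pose as measured when the row begins, along the tool's axes as they then stand; what a row does not reach is not made up. A row lasts 1/12 s, in which the tool goes at most 41.7 mm and 7.16 degrees, less where a joint would pass 70% of its speed; a pose out of reach is approached as far as the arm can. A call is refused whole if a number of a shift passes 4.17 or a number of a turn 7.16, either way. A call with a gripper value outside its range is refused whole. The fingers move at their own pace and stop on an object; "force" is the grip in N (left out, the last holds). Time passes only in rows, so rows that do not move let the fingers close. It gives the time, the measured TCP pose, the force and the opening at its end, in the units of the state.
- env.get_obs(): the state, without advancing time (a new reading comes with each control period).
- env.read_camera(name): name is "scene" or "top" or "wrist"; returns a dict with "image" (480x640x3 uint8, blue, green, red), "fx", "fy", "cx", "cy" (pixels), "rvec" (rotation vector, rad) and "tvec" (3), from world to camera coordinates, as OpenCV has them; the wrist camera has in their place "T_tool_cam" (4x4, takes a point from camera to tool coordinates, whose origin is the TCP and whose axes are the flange's). Camera axes: x right, y down, z forward; pixel columns grow to the right and rows downward; lengths in m; the calibration is good to about 2 mm. A picture is of the moment at which its call begins: read the wrist's pose just before it. There is no depth.
- env.sign_off(): hands the job in, once; it reports no verdict.
The state is a dict: "time_s": time; "qpos": joint angles; "joint_velocities": joint speeds; "effort": joint torques, N m; "tool_pos": TCP position; "tool_rot": TCP orientation; "force": force on the tool from outside, world axes, zero at the start; "wrist_torque": the same for the moment, N m; "grip_width": finger opening in m.
Only numpy, scipy, OpenCV 4.12 (cv2) and the standard library are available. Lean on these libraries where they do the work, as an engineer would, in place of code of your own. Each camera call takes 0.05 s, during which the arm holds its last target. There are 200 camera calls.

### The job

Close the three round plaster moulds with the three round lids, working from the smallest to the largest because small castings dry out first: each lid goes knob up onto the mould of its own size, its plug down in the mouth so that the lid sits flat on the rim. Set every lid down gently, without letting it fall, let go of it, and leave the square lids where they lie.

Things in the scene. Friction and masses are not known exactly. Their poses are not given: they have to be found in the camera images.
- lid_small: The small round lid, loose off-white plaster, about 110 g, lying knob up on the table. From below: a plug 38 mm across, 8 mm high; a disc 80 mm across, 14 mm thick (8 to 22 mm up); mid-top an upright round knob 28 mm across, 30 mm tall (22 to 52 mm up), to grip from above. Origin: centre of the plug's underside; z up through the knob.
- lid_medium: The medium round lid, loose off-white plaster, about 180 g, lying knob up on the table. From below: a plug 62 mm across, 8 mm high; a disc 104 mm across, 14 mm thick (8 to 22 mm up); mid-top an upright round knob 28 mm across, 30 mm tall (22 to 52 mm up), to grip from above. Origin: centre of the plug's underside; z up through the knob.
- lid_large: The large round lid, loose off-white plaster, about 280 g, lying knob up on the table. From below: a plug 86 mm across, 8 mm high; a disc 128 mm across, 14 mm thick (8 to 22 mm up); mid-top an upright round knob 28 mm across, 30 mm tall (22 to 52 mm up), to grip from above. Origin: centre of the plug's underside; z up through the knob.
- mould_small: The small round mould: off-white plaster drum fixed to the table, 84 mm across, 50 mm high, open round mouth 56 mm across, reddish clay inside up to 22 mm. Origin: centre of its underside, on the table; z up. The small lid's plug enters the mouth with 9 mm of play all round and its disc then rests on the rim, the lid's origin 42 mm above the mould's.
- mould_medium: The medium round mould: off-white plaster drum fixed to the table, 108 mm across, 50 mm high, open round mouth 80 mm across, reddish clay inside up to 22 mm. Origin: centre of its underside, on the table; z up. The medium lid's plug enters the mouth with 9 mm of play all round and its disc then rests on the rim, the lid's origin 42 mm above the mould's.
- mould_large: The large round mould: off-white plaster drum fixed to the table, 132 mm across, 50 mm high, open round mouth 104 mm across, reddish clay inside up to 22 mm. Origin: centre of its underside, on the table; z up. The large lid's plug enters the mouth with 9 mm of play all round and its disc then rests on the rim, the lid's origin 42 mm above the mould's.
- square_lid_a: A square plaster lid of another job, loose, 96 mm by 96 mm seen from above, about 220 g, otherwise built like the round ones (8 mm plug, 14 mm slab, the same round knob up to 52 mm). Origin: centre of its underside; z up. To be left where it lies.
- square_lid_b: A square plaster lid of another job, loose, 76 mm by 76 mm seen from above, about 130 g, otherwise built like the round ones (8 mm plug, 14 mm slab, the same round knob up to 52 mm). Origin: centre of its underside; z up. To be left where it lies.
There are look-alikes about, which are no part of the job. What is shaped like the mould_large but blue, red or yellow is not meant.

How it is judged:
By the outcome, as a careful person would: the job done as asked, in the order asked, and still so for the second after the job is handed in, with the robot touching nothing.
It also fails if it takes over 88 s, if anything falls off the work surface, if the arm or the gripper's body presses on something with over 40 N, if the wrist force passes 120 N, or if a joint passes its speed limit or range.

## Working session

There is one attempt and no reset: what is moved stays moved. The work goes in short steps, Python scripts to look and compute and a tool call to move; the robot and the scene stay as the last step left them, time stands still between calls to the robot, and variables do not carry over. Pictures are saved under pics/ and viewed, about 12 in all and at most 16, crops included, and the job is handed in when it is done.

Besides the shell and the picture viewer there is one more tool, called after "Emit:" in YAML: its name, and indented under it one key for each argument. servo_tool: Moves the arm, as the interface text tells. Its arguments: {"type":"object","properties":{"plan":{"type":"array"},"force":{"type":"number"}},"required":["plan"]}

```bash
mkdir -p pics; ls
python3 - <<'E'
from cell import env
import cv2
o=env.get_obs()
for k,v in o.items(): print(k,v)
for n in ("scene","top"):
    c=env.read_camera(n); cv2.imwrite(f"pics/{n}0.png",c["image"]); print(n,{k:v for k,v in c.items() if k!="image"})
E
```

```text
pics
time_s 0.0
qpos [-69.09167573  18.43858425  -4.01645052  83.17287995   1.29626328
  78.53984231  -3.26134739]
joint_velocities [-0.07529212  0.00663232  0.13452282  0.05067074 -0.01957549 -0.01769272
 -0.04833331]
effort [-3.94830695e-04 -4.91292679e+01 -4.03837385e-01 -3.12530637e+01
 -6.37247809e-02  4.39531286e-02  1.72522869e-04]
tool_pos [0.22324632 0.60989384 0.22148474]
tool_rot [-1.79894007e+02  6.55793712e-03  1.59901163e+02]
force [-0.63239566  0.27510083  0.29579753]
wrist_torque [ 0.0018756  -0.01108637 -0.07399193]
grip_width 0.08699494583956405
scene {'fx': 594.0526665505398, 'fy': 594.0526665505398, 'cx': 321.139837538099, 'cy': 239.39191681761307, 'rvec': array([ 1.95155946,  1.54816053, -0.60953723]), 'tvec': array([-0.07402884, -0.3228165 ,  1.95886841])}
top {'fx': 456.04669959269444, 'fy': 456.04669959269444, 'cx': 324.0004453971634, 'cy': 240.82482707151175, 'rvec': array([ 2.08334058, -2.14949286,  0.2244495 ]), 'tvec': array([-0.03639367,  0.46040214,  1.07410434])}
```

View pics/top0.png

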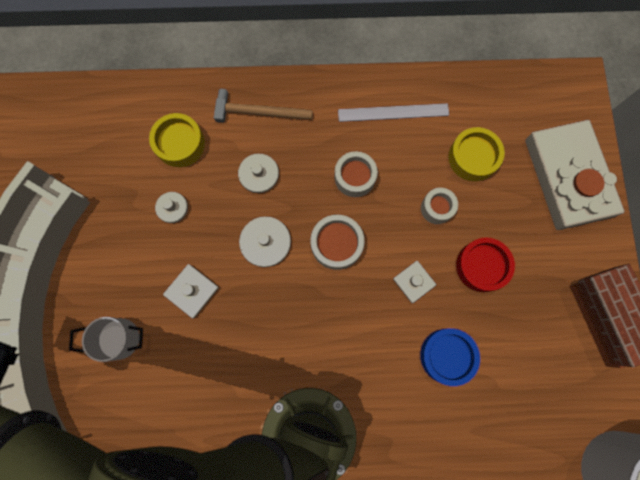

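View pics/scene0.png

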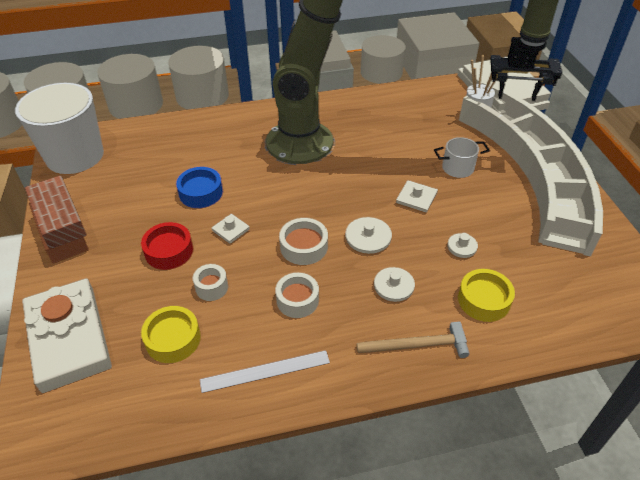

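The top view shows the lids: small at (171,207), medium at (259,173) and large at (265,241). The moulds are small at (440,204), medium at (356,173) and large at (338,241). The square lids are at (190,291) and (415,281). The scene view agrees with this.

```bash
cat > h.py <<'E'
import cv2, numpy as np
from cell import env
from scipy.spatial.transform import Rotation as Ro
def cast(c,uv,z):
    R=cv2.Rodrigues(np.array(c["rvec"]))[0]; t=np.array(c["tvec"])
    uv=np.atleast_2d(uv).astype(float)
    d=np.c_[(uv[:,0]-c["cx"])/c["fx"],(uv[:,1]-c["cy"])/c["fy"],np.ones(len(uv))]@R
    o=-R.T@t
    return o+d*((z-o[2])/d[:,2])[:,None]
def white(img,v=110,s=70):
    h=cv2.cvtColor(img,cv2.COLOR_BGR2HSV)
    return ((h[...,2]>v)&(h[...,1]<s)).astype(np.uint8)
def circ(c,seed,z,mask=None):
    """outer contour of the white blob at seed, cast on plane z, circle by ellipse fit"""
    m=white(c["image"]) if mask is None else mask
    n,l,st,_=cv2.connectedComponentsWithStats(m)
    x,y=map(int,seed); w=l[y-25:y+25,x-25:x+25]; w=w[w>0]
    k=np.bincount(w).argmax()
    cs,_=cv2.findContours((l==k).astype(np.uint8),cv2.RETR_EXTERNAL,cv2.CHAIN_APPROX_NONE)
    p=cast(c,max(cs,key=len)[:,0],z)[:,:2]
    e=cv2.fitEllipse((p*1000).astype(np.float32))
    return np.round(np.array(e[0])/1000,4),np.round(e[1],1)
E
cat > m.py <<'E'
from h import *
T={"ls":((171,207),(462,245),.022),"lm":((259,173),(394,284),.022),"ll":((265,241),(368,235),.022),
"ms":((440,204),(210,282),.05),"mm":((356,173),(297,295),.05),"ml":((338,241),(304,241),.05)}
for i,n in enumerate(("top","scene")):
    c=env.read_camera(n)
    R=cv2.Rodrigues(c["rvec"])[0]; print(n,"cam at",(-R.T@c["tvec"]).round(3))
    for k,v in T.items(): print(k,*circ(c,v[i],v[2]))
    # clay mouths at rim height
    h=cv2.cvtColor(c["image"],cv2.COLOR_BGR2HSV)
    if n=="top":
        vis=cv2.resize(c["image"][130:300,140:480],None,fx=2.3,fy=2.3,interpolation=cv2.INTER_CUBIC)
        m=cv2.resize(white(c["image"])[130:300,140:480]*255,None,fx=2.3,fy=2.3)
        cv2.imwrite("pics/c1.png",np.vstack([vis,cv2.merge([m]*3)])[:, :800][:800])
E
python3 m.py
```

```text
top cam at [ 0.231 -0.04   1.145]
ls [0.5661 0.3377] [77.6 78.4]
lm [0.6515 0.115 ] [102.  102.2]
ll [0.4687 0.0988] [125.7 126.2]
ms [ 0.545  -0.3453] [81.4 82.5]
mm [ 0.6361 -0.1366] [105.4 105.7]
ml [ 0.4589 -0.0826] [129.4 130.1]
scene cam at [ 1.544 -0.279  1.219]
ls [0.5715 0.3376] [77.  88.3]
lm [0.6575 0.1151] [101.6 109.1]
ll [0.4757 0.0991] [125.5 134.4]
ms [ 0.5658 -0.3425] [ 83.2 121. ]
mm [ 0.6546 -0.1372] [106.5 140.4]
ml [ 0.4805 -0.0842] [130.  171.8]
```

```bash
cat > go.py <<'E'
import sys; from h import *
o=env.get_obs(); R=Ro.from_euler("xyz",o["tool_rot"],degrees=True)
p=np.array(o["tool_pos"]); g=np.array(list(map(float,sys.argv[1:4])))
yaw=float(sys.argv[4]) if len(sys.argv)>4 else o["tool_rot"][2]
print("t",o["time_s"],"q",np.round(o["qpos"],0),"F",np.round(o["force"],1),"w",round(o["grip_width"],4))
print("pos",p.round(4),"shift cm",(R.inv().apply(g-p)*100).round(2),"turn",(R.inv()*Ro.from_euler("xyz",[180,0,yaw],degrees=True)).as_rotvec(degrees=True).round(2))
E
python3 go.py .5661 .3377 .15
```

```text
t 0.2 q [-69.  18.  -4.  83.   1.  79.  -3.] F [ 0.  -0.1 -1. ] w 0.0869
pos [0.2233 0.6101 0.2219] shift cm [-41.55 -13.79   7.21] turn [-0.07  0.01 -0.  ]
```

Emit:
servo_tool:
  plan:
    - [1, [-3.4, -1.1, 0.3], [0, 0, 0]]
    - [1, [-3.4, -1.1, 0.3], [0, 0, 0]]
    - [1, [-3.4, -1.1, 0.3], [0, 0, 0]]
    - [1, [-3.4, -1.1, 0.3], [0, 0, 0]]
    - [1, [-3.4, -1.1, 0.3], [0, 0, 0]]
    - [1, [-3.4, -1.1, 0.3], [0, 0, 0]]
    - [1, [-3.4, -1.1, 0.3], [0, 0, 0]]
    - [1, [-3.4, -1.1, 0.3], [0, 0, 0]]
    - [1, [-3.4, -1.1, 0.3], [0, 0, 0]]
    - [1, [-3.4, -1.1, 0.3], [0, 0, 0]]
    - [1, [0, 0, 0], [0, 0, 0]]
    - [1, [0, 0, 0], [0, 0, 0]]
  force: 20

```text
time_s: 1.2
tool_pos: [0.5131, 0.3819, 0.1851]
tool_rot: [-179.7, -0.2, 160.4]
force: [-1.1, 1.3, -0.7]
grip_width: 0.087
```

```bash
python3 go.py .5661 .3377 .15
```

```text
t 1.2 q [-45.  18.   7.  88.  -2.  75.  33.] F [-1.1  1.3 -0.7] w 0.087
pos [0.5131 0.3819 0.1851] shift cm [-6.48 -2.37  3.5 ] turn [-0.29 -0.22  0.  ]
```

Emit:
servo_tool:
  plan:
    - [1, [-3.3, -1.2, 1.7], [0, 0, 0]]
    - [1, [-3.2, -1.2, 1.8], [0, 0, 0]]
    - [1, [0, 0, 0], [0, 0, 0]]
    - [1, [0, 0, 0], [0, 0, 0]]

```text
time_s: 1.53
tool_pos: [0.5663, 0.339, 0.149]
tool_rot: [-179.8, -0.3, 160.6]
force: [-0.2, -0.0, 0.2]
grip_width: 0.0872
```

```bash
python3 go.py .5661 .3377 .026
cat > wr.py <<'E'
import sys; from h import *
o=env.get_obs(); c=env.read_camera("wrist"); cv2.imwrite(sys.argv[1],c["image"])
Tc=np.array(c["T_tool_cam"]); R=Ro.from_euler("xyz",o["tool_rot"],degrees=True).as_matrix()
W=np.eye(4); W[:3,:3]=R; W[:3,3]=o["tool_pos"]; C=np.linalg.inv(W@Tc)
c["rvec"]=cv2.Rodrigues(C[:3,:3])[0]; c["tvec"]=C[:3,3]
np.save("wr.npy",{k:c[k] for k in c if k!="image"})
if len(sys.argv)>4: # predicted pixel of a world point
    P=np.array([list(map(float,sys.argv[2:5]))]); print(cv2.projectPoints(P,c["rvec"],c["tvec"],np.array([[c["fx"],0,c["cx"]],[0,c["fy"],c["cy"]],[0,0,1.]]),None)[0].ravel())
E
python3 wr.py pics/w1.png .5661 .3377 .052
```

```text
t 1.5333 q [-40.  22.   9.  87.  -3.  71.  40.] F [-0.2 -0.   0.2] w 0.0872
pos [0.5663 0.339  0.149 ] shift cm [-0.08 -0.09 12.3 ] turn [-0.17 -0.27  0.  ]
[316.46457923 241.22978935]
```

View pics/w1.png

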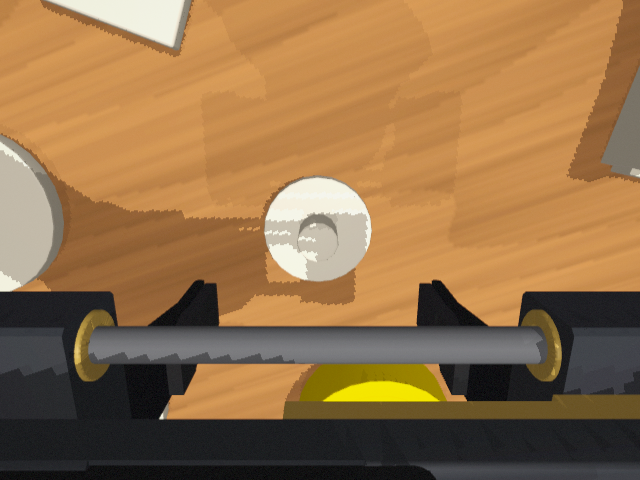

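The wrist view has the small lid's knob at (319,239), against a predicted (316,241), so it agrees to about 1 mm. I'll go down next.

Emit:
servo_tool:
  plan:
    - [1, [0, -0.1, 2.5], [0, 0, 0]]
    - [1, [-0.1, 0, 2.5], [0, 0, 0]]
    - [1, [0, 0, 2.5], [0, 0, 0]]
    - [1, [0, 0, 2.0], [0, 0, 0]]
    - [1, [0, 0, 1.5], [0, 0, 0]]
    - [1, [0, 0, 0.5], [0, 0, 0]]
    - [1, [0, 0, 0.3], [0, 0, 0]]
    - [1, [0, 0, 0], [0, 0, 0]]

```text
time_s: 2.25
tool_pos: [0.5596, 0.3516, 0.032]
tool_rot: [179.6, -0.3, 161.6]
force: [-0.8, -0.2, 0.3]
grip_width: 0.0871
```

```bash
python3 go.py .5661 .3377 .027
```

```text
t 2.25 q [-40.  28.   7.  93.  -5.  59.  41.] F [-0.8 -0.2  0.3] w 0.0871
pos [0.5596 0.3516 0.032 ] shift cm [-1.06 -1.12  0.48] turn [ 0.37 -0.27 -0.  ]
```

Emit:
servo_tool:
  plan:
    - [1, [-0.5, -0.6, 0.2], [0.2, -0.1, 0]]
    - [1, [-0.5, -0.5, 0.2], [0.2, -0.1, 0]]
    - [1, [0, 0, 0], [0, 0, 0]]
    - [1, [0, 0, 0], [0, 0, 0]]

```text
time_s: 2.58
tool_pos: [0.5676, 0.3395, 0.0319]
tool_rot: [179.8, 0.2, 161.7]
force: [-0.0, 0.5, -0.0]
grip_width: 0.0872
```

```bash
python3 go.py .5661 .3377 .027
```

```text
t 2.5833 q [-39.  28.   8.  93.  -4.  59.  42.] F [-0.   0.5 -0. ] w 0.0872
pos [0.5676 0.3395 0.0319] shift cm [ 0.09 -0.22  0.49] turn [0.23 0.16 0.  ]
```

Emit:
servo_tool:
  plan:
    - [1, [0.1, -0.2, 0.5], [0, 0, 0]]
    - [1, [0, 0, 0], [0, 0, 0]]
    - [1, [0, 0, 0], [0, 0, 0]]

```text
time_s: 2.83
tool_pos: [0.5676, 0.3374, 0.0282]
tool_rot: [179.6, 0.3, 161.6]
force: [0.3, 0.1, 0.7]
grip_width: 0.0871
```

```bash
python3 go.py .5661 .3377 .027
```

```text
t 2.8333 q [-39.  28.   8.  94.  -4.  58.  42.] F [0.3 0.1 0.7] w 0.0871
pos [0.5676 0.3374 0.0282] shift cm [ 0.16 -0.02  0.12] turn [0.36 0.28 0.  ]
```

Emit:
servo_tool:
  plan:
    - [0.6, [0.1, 0, 0.1], [0, 0, 0]]
    - [0.3, [0, 0, 0], [0, 0, 0]]
    - [0.1, [0, 0, 0], [0, 0, 0]]
    - [0, [0, 0, 0], [0, 0, 0]]
    - [0, [0, 0, 0], [0, 0, 0]]
    - [0, [0, 0, 0], [0, 0, 0]]
    - [0, [0, 0, 0], [0, 0, 0]]
  force: 25

```text
time_s: 3.42
tool_pos: [0.5662, 0.3381, 0.0271]
tool_rot: [179.6, 0.3, 161.6]
force: [0.4, -0.1, 0.3]
grip_width: 0.0483
```

```bash
python3 go.py .5661 .3377 .13
```

```text
t 3.4167 q [-39.  28.   8.  94.  -4.  58.  42.] F [ 0.4 -0.1  0.3] w 0.0483
pos [0.5662 0.3381 0.0271] shift cm [ -0.05   0.02 -10.29] turn [0.36 0.25 0.  ]
```

Fingers are slow; continue closing.

Emit:
servo_tool:
  plan:
    - [0, [0, 0, 0], [0, 0, 0]]
    - [0, [0, 0, 0], [0, 0, 0]]
    - [0, [0, 0, 0], [0, 0, 0]]
    - [0, [0, 0, 0], [0, 0, 0]]
    - [0, [0, 0, 0], [0, 0, 0]]
    - [0, [0, 0, 0], [0, 0, 0]]
    - [0, [0, 0, 0], [0, 0, 0]]
    - [0, [0, 0, 0], [0, 0, 0]]

```text
time_s: 4.08
tool_pos: [0.5663, 0.3383, 0.0271]
tool_rot: [179.6, 0.3, 161.6]
force: [0.1, -0.8, -0.1]
grip_width: 0.0273
```

```bash
python3 go.py .5661 .3377 .13
```

```text
t 4.0833 q [-39.  28.   8.  94.  -4.  58.  42.] F [ 0.1 -0.8 -0.1] w 0.0273
pos [0.5663 0.3383 0.0271] shift cm [-5.000e-02  1.000e-02 -1.029e+01] turn [0.38 0.26 0.  ]
```

Emit:
servo_tool:
  plan:
    - [0, [0, 0, -1], [0.1, 0.1, 0]]
    - [0, [0, 0, -2], [0.1, 0.1, 0]]
    - [0, [0, 0, -2], [0, 0, 0]]
    - [0, [0, 0, -2], [0, 0, 0]]
    - [0, [0, 0, -2], [0, 0, 0]]
    - [0, [0, 0, -1.5], [0, 0, 0]]
    - [0, [0, 0, 0], [0, 0, 0]]
    - [0, [0, 0, 0], [0, 0, 0]]

```text
time_s: 4.75
tool_pos: [0.5645, 0.3367, 0.1381]
tool_rot: [-179.9, -0.1, 161.6]
force: [-0.4, 0.3, -1.0]
grip_width: 0.0276
```

```bash
python3 go.py .545 -.3453 .13
```

```text
t 4.75 q [-40.  22.   8.  88.  -3.  70.  41.] F [-0.4  0.3 -1. ] w 0.0276
pos [0.5645 0.3367 0.1381] shift cm [-19.66 -65.33   0.85] turn [-0.07 -0.13  0.  ]
```

Emit:
servo_tool:
  plan:
    - [0, [-0.5, -1.5, 0], [0, 0, 0]]
    - [0, [-0.9, -2.9, 0], [0, 0, 0]]
    - [0, [-0.9, -2.9, 0], [0, 0, 0]]
    - [0, [-0.9, -2.9, 0], [0, 0, 0]]
    - [0, [-0.9, -2.9, 0], [0, 0, 0]]
    - [0, [-0.9, -2.9, 0], [0, 0, 0]]
    - [0, [-0.9, -2.9, 0], [0, 0, 0]]
    - [0, [-0.9, -2.9, 0], [0, 0, 0]]
    - [0, [-0.9, -2.9, 0], [0, 0, 0]]
    - [0, [-0.9, -2.9, 0], [0, 0, 0]]
    - [0, [-0.9, -2.9, 0], [0, 0, 0]]

```text
time_s: 5.67
tool_pos: [0.5455, -0.0012, 0.1237]
tool_rot: [-179.2, -1.3, 162.2]
force: [0.3, 0.7, -1.2]
grip_width: 0.0275
```

```bash
python3 go.py .545 -.3453 .13 160
```

```text
t 5.6667 q [-19.  11.  18. 105.  -3.  66.  72.] F [ 0.3  0.7 -1.2] w 0.0275
pos [ 0.5455 -0.0012  0.1237] shift cm [-10.47 -32.78  -0.42] turn [-0.81 -1.31  2.18]
```

Emit:
servo_tool:
  plan:
    - [0, [-0.9, -2.9, -0.3], [-0.3, -0.4, 0.3]]
    - [0, [-0.9, -2.9, -0.3], [-0.2, -0.3, 0.3]]
    - [0, [-0.9, -2.9, -0.2], [-0.1, -0.2, 0.3]]
    - [0, [-0.9, -2.9, -0.2], [-0.1, -0.1, 0.3]]
    - [0, [-0.9, -2.9, -0.2], [-0.1, -0.1, 0.3]]
    - [0, [-0.9, -2.9, -0.2], [0, 0, 0.2]]
    - [0, [-0.9, -2.9, -0.1], [0, 0, 0.2]]
    - [0, [-0.9, -2.9, 0], [0, 0, 0]]
    - [0, [-0.9, -2.9, 0], [0, 0, 0]]
    - [0, [-0.6, -2.0, 0], [0, 0, 0]]
    - [0, [0, 0, 0], [0, 0, 0]]
    - [0, [0, 0, 0], [0, 0, 0]]

```text
time_s: 6.67
tool_pos: [0.5044, -0.3296, 0.1236]
tool_rot: [-179.3, -1.8, 158.7]
force: [-0.3, 0.4, -1.0]
grip_width: 0.0276
```

```bash
python3 go.py .545 -.3453 .11 160
```

```text
t 6.6667 q [  5.  19.  30.  97.  -9.  69. 106.] F [-0.3  0.4 -1. ] w 0.0276
pos [ 0.5044 -0.3296  0.1236] shift cm [-4.39  0.03  1.21] turn [-0.65 -1.85 -1.29]
```

Emit:
servo_tool:
  plan:
    - [0, [-1.5, 0, 0], [-0.2, -0.6, -0.2]]
    - [0, [-1.5, 0, 0], [-0.2, -0.6, -0.2]]
    - [0, [-1.4, 0, 0], [-0.2, -0.6, -0.2]]
    - [0, [0, 0, 0], [0, 0, 0]]
    - [0, [0, 0, 0], [0, 0, 0]]

```text
time_s: 7.08
tool_pos: [0.5433, -0.3425, 0.118]
tool_rot: [179.8, -0.5, 159.4]
force: [-0.4, -0.7, -0.3]
grip_width: 0.0273
```

```bash
python3 go.py .545 -.3453 .072; python3 wr.py pics/w2.png .545 -.3453 .05
```

```text
t 7.0833 q [  7.  23.  29.  92. -12.  68. 108.] F [-0.4 -0.7 -0.3] w 0.0273
pos [ 0.5433 -0.3425  0.118 ] shift cm [-0.3  -0.22  4.6 ] turn [ 0.17 -0.48 -0.  ]
[314.29457693 258.5656995 ]
```

View pics/w2.png

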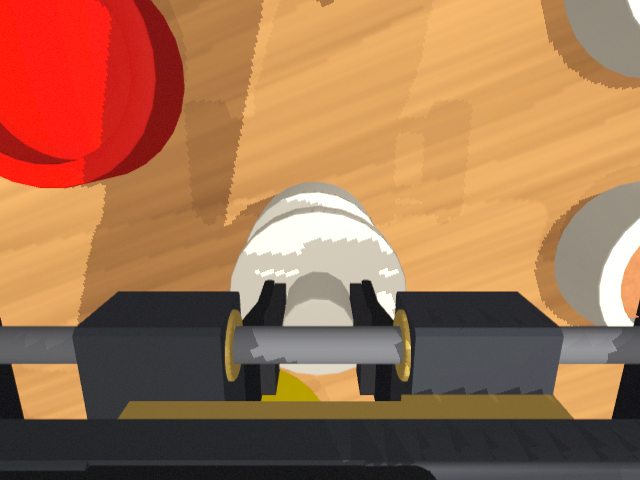

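The lid is held level and centred above the mould, with the mould's far edge visible at (315,185). I'll lower it in small steps.

Emit:
servo_tool:
  plan:
    - [0, [-0.2, -0.1, 0.7], [0.1, -0.2, 0]]
    - [0, [-0.1, -0.1, 0.7], [0.1, -0.2, 0]]
    - [0, [0, 0, 0.7], [0, 0, 0]]
    - [0, [0, 0, 0.7], [0, 0, 0]]
    - [0, [0, 0, 0.4], [0, 0, 0]]
    - [0, [0, 0, 0], [0, 0, 0]]
    - [0, [0, 0, 0], [0, 0, 0]]

```text
time_s: 7.72
tool_pos: [0.5437, -0.3419, 0.0811]
tool_rot: [179.9, -0.3, 159.5]
force: [-0.5, 0.1, -1.3]
grip_width: 0.0273
```

```bash
python3 go.py .545 -.3453 .070
```

```text
t 7.7167 q [  7.  25.  29.  94. -13.  64. 109.] F [-0.5  0.1 -1.3] w 0.0273
pos [ 0.5437 -0.3419  0.0811] shift cm [-0.24 -0.27  1.1 ] turn [ 0.06 -0.27 -0.  ]
```

Emit:
servo_tool:
  plan:
    - [0, [-0.3, -0.3, 0.0], [0.1, -0.2, 0]]
    - [0, [0, 0, 0.3], [0, 0, 0]]
    - [0, [0, 0, 0.3], [0, 0, 0]]
    - [0, [0, 0, 0.3], [0, 0, 0]]
    - [0, [0, 0, 0], [0, 0, 0]]
    - [0, [0, 0, 0], [0, 0, 0]]

```text
time_s: 8.22
tool_pos: [0.5461, -0.347, 0.072]
tool_rot: [-179.9, 0.0, 159.5]
force: [0.2, 0.2, -0.6]
grip_width: 0.0272
```

```bash
python3 go.py .545 -.3453 .069
```

```text
t 8.2167 q [  8.  26.  29.  94. -14.  63. 110.] F [ 0.2  0.2 -0.6] w 0.0272
pos [ 0.5461 -0.347   0.072 ] shift cm [0.16 0.13 0.3 ] turn [-0.07  0.05 -0.  ]
```

Emit:
servo_tool:
  plan:
    - [0, [0.1, 0.1, 0.2], [0, 0, 0]]
    - [0, [0, 0, 0.2], [0, 0, 0]]
    - [0, [0, 0, 0.2], [0, 0, 0]]
    - [0, [0, 0, 0], [0, 0, 0]]

```text
time_s: 8.55
tool_pos: [0.5459, -0.3458, 0.0697]
tool_rot: [-180.0, 0.1, 159.5]
force: [-0.3, 0.6, -1.5]
grip_width: 0.0274
```

Emit:
servo_tool:
  plan:
    - [0, [0, 0, 0.15], [0, 0, 0]]
    - [0, [0, 0, 0.0], [0, 0, 0]]

```text
time_s: 8.72
tool_pos: [0.5464, -0.3461, 0.0691]
tool_rot: [-180.0, 0.2, 159.5]
force: [0.3, 0.6, -0.7]
grip_width: 0.0272
```

Emit:
servo_tool:
  plan:
    - [0, [0, 0, 0.2], [0, 0, 0]]
    - [0, [0, 0, 0.2], [0, 0, 0]]

```text
time_s: 8.88
tool_pos: [0.5466, -0.3461, 0.0688]
tool_rot: [179.9, 0.2, 159.5]
force: [-5.4, 4.6, 14.9]
grip_width: 0.0274
```

Emit:
servo_tool:
  plan:
    - [0, [0, 0, 0.2], [0, 0, 0]]
    - [0, [0, 0, 0], [0, 0, 0]]

```text
time_s: 9.05
tool_pos: [0.5467, -0.3462, 0.0695]
tool_rot: [179.9, 0.3, 159.5]
force: [0.1, -0.3, -0.4]
grip_width: 0.0275
```

Contact came at TCP z of about 0.0689, where 0.069 was expected. I'll press lightly and release.

Emit:
servo_tool:
  plan:
    - [0, [0, 0, 0.12], [0, 0, 0]]
    - [0.5, [0, 0, 0.05], [0, 0, 0]]
    - [0.6, [0, 0, 0], [0, 0, 0]]
    - [0.6, [0, 0, 0], [0, 0, 0]]
    - [0.6, [0, 0, 0], [0, 0, 0]]
    - [0.6, [0, 0, 0], [0, 0, 0]]
    - [0.6, [0, 0, 0], [0, 0, 0]]
    - [0.6, [0, 0, 0], [0, 0, 0]]

```text
time_s: 9.72
tool_pos: [0.5467, -0.3457, 0.0657]
tool_rot: [179.9, 0.2, 159.6]
force: [0.6, 0.8, 0.6]
grip_width: 0.0517
```

```bash
python3 go.py .545 -.3453 .15
```

```text
t 9.7167 q [  8.  26.  28.  95. -14.  62. 110.] F [0.6 0.8 0.6] w 0.0517
pos [ 0.5467 -0.3457  0.0657] shift cm [ 0.14 -0.01 -8.43] turn [0.12 0.21 0.  ]
```

Emit:
servo_tool:
  plan:
    - [0.6, [0, 0, -0.7], [0, 0, 0]]
    - [0.6, [0, 0, -1.5], [0, 0, 0]]
    - [0.7, [0, 0, -2], [0, 0, 0]]
    - [0.8, [0, 0, -2], [0, 0, 0]]
    - [0.9, [0, 0, -2], [0, 0, 0]]
    - [1, [0, 0, -2], [0, 0, 0]]
    - [1, [0, 0, 0], [0, 0, 0]]
    - [1, [0, 0, 0], [0, 0, 0]]

```text
time_s: 10.38
tool_pos: [0.5453, -0.3455, 0.1736]
tool_rot: [179.9, 0.1, 159.5]
force: [-0.7, 0.7, -0.1]
grip_width: 0.0824
```

```bash
python3 go.py .6515 .115 .16 160; python3 wr.py pics/w3.png .545 -.3453 .094
```

```text
t 10.3833 q [  6.  21.  30.  89. -11.  73. 108.] F [-0.7  0.7 -0.1] w 0.0824
pos [ 0.5453 -0.3455  0.1736] shift cm [ 6.17 46.86  1.44] turn [ 0.11  0.08 -0.48]
[317.97081372 247.13397187]
```

View pics/w3.png

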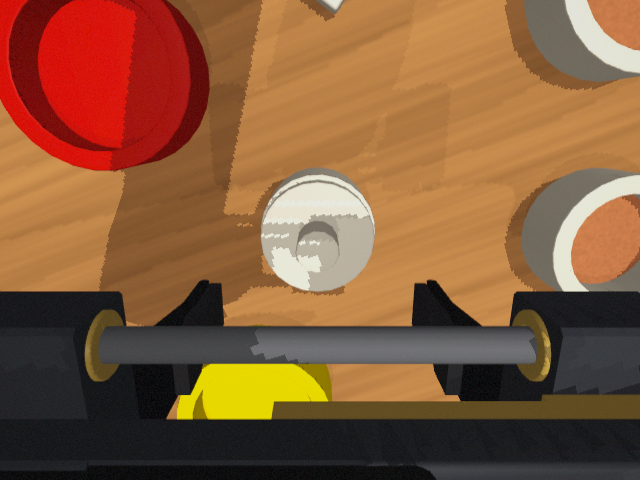

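The small lid sits flat and centred, with its knob at (319,247) against a predicted (318,247). Next is the medium lid.

Emit:
servo_tool:
  plan:
    - [1, [0.3, 2, 0], [0, 0, 0]]
    - [1, [0.45, 3.5, 0], [0, 0, 0]]
    - [1, [0.45, 3.5, 0], [0, 0, 0]]
    - [1, [0.45, 3.5, 0], [0, 0, 0]]
    - [1, [0.45, 3.5, 0], [0, 0, 0]]
    - [1, [0.45, 3.5, 0], [0, 0, 0]]
    - [1, [0.45, 3.5, 0], [0, 0, 0]]
    - [1, [0.45, 3.5, 0], [0, 0, 0]]
    - [1, [0.45, 3.5, 0], [0, 0, 0]]
    - [1, [0.45, 3.5, 0], [0, 0, 0]]
    - [1, [0.45, 3.5, 0], [0, 0, 0]]
    - [1, [0.45, 3.5, 0], [0, 0, 0]]
    - [1, [0, 0, 0], [0, 0, 0]]
    - [1, [0, 0, 0], [0, 0, 0]]

```text
time_s: 11.6
tool_pos: [0.6338, 0.0677, 0.1564]
tool_rot: [-179.5, -1.0, 159.0]
force: [-0.5, -0.6, 0.2]
grip_width: 0.0871
```

```bash
python3 go.py .6515 .115 .12 160
```

```text
t 11.6 q [-23.  20.  19.  90.  -7.  72.  66.] F [-0.5 -0.6  0.2] w 0.0871
pos [0.6338 0.0677 0.1564] shift cm [-0.02  5.08  3.59] turn [-0.46 -1.03 -0.97]
```

Emit:
servo_tool:
  plan:
    - [1, [0, 1.7, 0.8], [-0.2, -0.3, 0]]
    - [1, [0, 1.7, 0.8], [-0.2, -0.3, 0]]
    - [1, [0, 1.7, 0.8], [-0.1, -0.3, 0]]
    - [1, [0, 0, 0], [0, 0, 0]]
    - [1, [0, 0, 0], [0, 0, 0]]

```text
time_s: 12.02
tool_pos: [0.6518, 0.1187, 0.1259]
tool_rot: [-179.9, -0.3, 158.9]
force: [-0.6, -1.3, 1.1]
grip_width: 0.0872
```

```bash
python3 go.py .6515 .115 .027; python3 wr.py pics/w4.png .6515 .115 .052
```

```text
t 12.0167 q [-26.  24.  17.  88.  -8.  69.  62.] F [-0.6 -1.3  1.1] w 0.0872
pos [0.6518 0.1187 0.1259] shift cm [-0.15 -0.34  9.89] turn [-0.07 -0.27  0.  ]
[312.41981996 252.78475487]
```

View pics/w4.png

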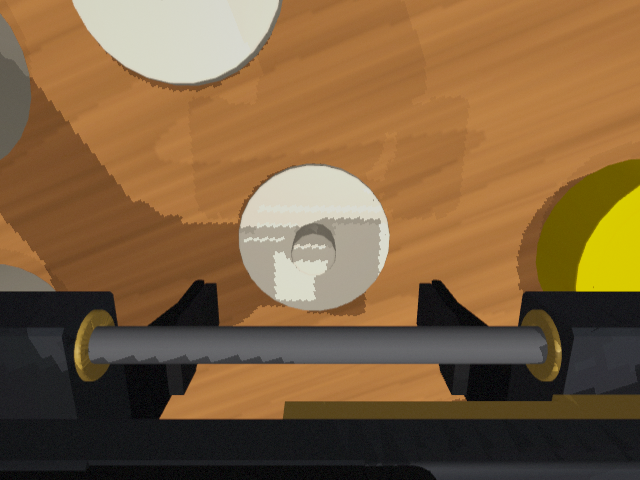

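The medium knob is at (314,253), against a predicted (312,253). I'll go down in two chunks to limit drift.

Emit:
servo_tool:
  plan:
    - [1, [-0.1, -0.3, 1.5], [0, -0.2, 0]]
    - [1, [0, 0, 1.5], [0, 0, 0]]
    - [1, [0, 0, 1.5], [0, 0, 0]]
    - [1, [0, 0, 1.5], [0, 0, 0]]
    - [1, [0, 0, 0], [0, 0, 0]]
    - [1, [0, 0, 0], [0, 0, 0]]

```text
time_s: 12.57
tool_pos: [0.6532, 0.1095, 0.0666]
tool_rot: [-179.9, 0.2, 158.5]
force: [1.1, -0.0, 0.3]
grip_width: 0.0871
```

```bash
python3 go.py .6515 .115 .027
```

```text
t 12.5667 q [-25.  27.  17.  92.  -8.  63.  63.] F [ 1.1 -0.   0.3] w 0.0871
pos [0.6532 0.1095 0.0666] shift cm [0.37 0.45 3.96] turn [-0.06  0.18 -0.  ]
```

Emit:
servo_tool:
  plan:
    - [1, [0.2, 0.3, 1.1], [0, 0.1, 0]]
    - [1, [0.2, 0.2, 1.1], [0, 0.1, 0]]
    - [1, [0, 0, 1.0], [0, 0, 0]]
    - [1, [0, 0, 0.6], [0, 0, 0]]
    - [1, [0, 0, 0], [0, 0, 0]]
    - [1, [0, 0, 0], [0, 0, 0]]

```text
time_s: 13.07
tool_pos: [0.6531, 0.115, 0.028]
tool_rot: [179.9, 0.2, 158.4]
force: [0.5, 0.4, 0.2]
grip_width: 0.087
```

```bash
python3 go.py .6515 .115 .027
```

```text
t 13.0667 q [-25.  29.  17.  93.  -9.  59.  63.] F [0.5 0.4 0.2] w 0.087
pos [0.6531 0.115  0.028 ] shift cm [ 0.14 -0.06  0.1 ] turn [0.05 0.16 0.  ]
```

Emit:
servo_tool:
  plan:
    - [0, [0.1, 0, 0.1], [0, 0, 0]]
    - [0, [0, 0, 0], [0, 0, 0]]
    - [0, [0, 0, 0], [0, 0, 0]]
    - [0, [0, 0, 0], [0, 0, 0]]
    - [0, [0, 0, 0], [0, 0, 0]]
    - [0, [0, 0, 0], [0, 0, 0]]
    - [0, [0, 0, 0], [0, 0, 0]]
    - [0, [0, 0, 0], [0, 0, 0]]
    - [0, [0, 0, 0], [0, 0, 0]]
    - [0, [0, 0, 0], [0, 0, 0]]
    - [0, [0, 0, 0], [0, 0, 0]]
    - [0, [0, 0, 0], [0, 0, 0]]
    - [0, [0, 0, 0], [0, 0, 0]]
    - [0, [0, 0, 0], [0, 0, 0]]
    - [0, [0, 0, 0], [0, 0, 0]]
  force: 30

```text
time_s: 14.32
tool_pos: [0.6535, 0.1157, 0.029]
tool_rot: [179.8, 0.3, 158.4]
force: [0.1, 0.1, 0.8]
grip_width: 0.0273
```

Emit:
servo_tool:
  plan:
    - [0, [0, 0, -1], [0, 0, 0]]
    - [0, [0, 0, -2], [0, 0, 0]]
    - [0, [0, 0, -2], [0, 0, 0]]
    - [0, [0, 0, -2], [0, 0, 0]]
    - [0, [0, 0, -2], [0, 0, 0]]
    - [0, [0, 0, -2], [0, 0, 0]]
    - [0, [0, 0, 0], [0, 0, 0]]
    - [0, [0, 0, 0], [0, 0, 0]]

```text
time_s: 14.98
tool_pos: [0.6499, 0.1149, 0.1437]
tool_rot: [-179.9, -0.0, 158.4]
force: [-0.2, 0.4, -1.9]
grip_width: 0.0273
```

```bash
python3 go.py .6361 -.1366 .13 160
```

```text
t 14.9833 q [-26.  23.  18.  88.  -7.  71.  61.] F [-0.2  0.4 -1.9] w 0.0273
pos [0.6499 0.1149 0.1437] shift cm [ -7.99 -23.88   1.41] turn [-0.08 -0.01 -1.62]
```

Emit:
servo_tool:
  plan:
    - [0, [-0.6, -1.8, 0], [0, 0, 0]]
    - [0, [-1, -3, 0], [0, 0, 0]]
    - [0, [-1, -3, 0], [0, 0, 0]]
    - [0, [-1, -3, -0.1], [0, 0, 0]]
    - [0, [-1, -3, -0.1], [0, 0, 0]]
    - [0, [-1, -3, -0.1], [0, 0, 0]]
    - [0, [-1, -3, -0.1], [0, 0, 0]]
    - [0, [-0.6, -2, -0.1], [0, 0, 0]]
    - [0, [0, 0, 0], [0, 0, 0]]
    - [0, [0, 0, 0], [0, 0, 0]]

```text
time_s: 15.82
tool_pos: [0.6294, -0.1199, 0.1363]
tool_rot: [-179.7, -1.0, 158.8]
force: [0.3, 0.2, -1.9]
grip_width: 0.0274
```

```bash
python3 go.py .6376 -.137 .12 160
```

```text
t 15.8167 q [-10.  22.  23.  91.  -9.  70.  84.] F [ 0.3  0.2 -1.9] w 0.0274
pos [ 0.6294 -0.1199  0.1363] shift cm [-1.41 -1.29  1.62] turn [-0.32 -0.97 -1.25]
```

Emit:
servo_tool:
  plan:
    - [0, [-0.7, -0.7, 0.5], [-0.1, -0.5, 0]]
    - [0, [-0.7, -0.6, 0.5], [-0.1, -0.4, 0]]
    - [0, [0, 0, 0.5], [0, 0, 0]]
    - [0, [0, 0, 0], [0, 0, 0]]
    - [0, [0, 0, 0], [0, 0, 0]]

```text
time_s: 16.23
tool_pos: [0.6375, -0.1343, 0.116]
tool_rot: [-179.9, -0.3, 159.0]
force: [-0.6, -0.2, -2.0]
grip_width: 0.0274
```

```bash
python3 go.py .6376 -.137 .085; python3 wr.py pics/w5.png .6361 -.1366 .05
```

```text
t 16.2333 q [ -8.  24.  23.  91. -10.  68.  86.] F [-0.6 -0.2 -2. ] w 0.0274
pos [ 0.6375 -0.1343  0.116 ] shift cm [-0.12 -0.24  3.1 ] turn [-0.09 -0.28  0.  ]
[313.81376664 254.28424596]
```

View pics/w5.png

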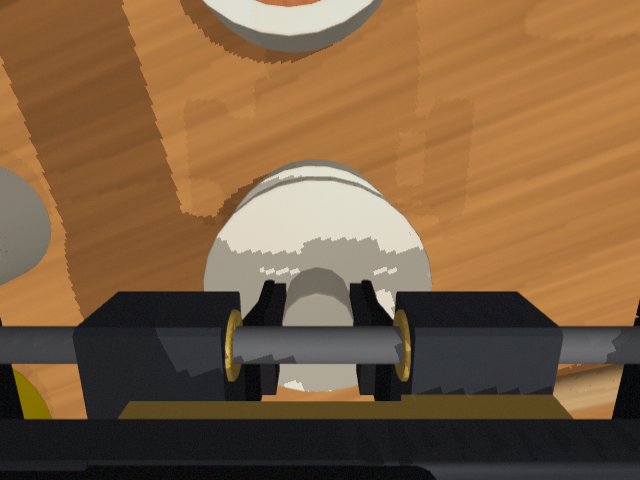

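The lid is level and lined up over the medium mould, whose edge peeks out at (315,160). I'll lower it.

Emit:
servo_tool:
  plan:
    - [0, [-0.1, -0.2, 0.7], [0, -0.2, 0]]
    - [0, [0, 0, 0.7], [0, 0, 0]]
    - [0, [0, 0, 0.7], [0, 0, 0]]
    - [0, [0, 0, 0.7], [0, 0, 0]]
    - [0, [0, 0, 0.2], [0, 0, 0]]
    - [0, [0, 0, 0], [0, 0, 0]]
    - [0, [0, 0, 0], [0, 0, 0]]

```text
time_s: 16.87
tool_pos: [0.6377, -0.1329, 0.0821]
tool_rot: [-180.0, -0.2, 159.3]
force: [-0.0, -0.2, -0.6]
grip_width: 0.0273
```

```bash
python3 go.py .6376 -.137 .071
```

```text
t 16.8667 q [ -8.  25.  23.  93. -10.  64.  86.] F [-0.  -0.2 -0.6] w 0.0273
pos [ 0.6377 -0.1329  0.0821] shift cm [-0.14 -0.39  1.11] turn [-0.01 -0.16  0.  ]
```

Emit:
servo_tool:
  plan:
    - [0, [-0.1, -0.4, 0], [0, -0.1, 0]]
    - [0, [0, 0, 0.3], [0, 0, 0]]
    - [0, [0, 0, 0.3], [0, 0, 0]]
    - [0, [0, 0, 0.2], [0, 0, 0]]
    - [0, [0, 0, 0], [0, 0, 0]]
    - [0, [0, 0, 0], [0, 0, 0]]

```text
time_s: 17.37
tool_pos: [0.6379, -0.1381, 0.0744]
tool_rot: [180.0, 0.1, 159.2]
force: [0.0, -0.3, -1.5]
grip_width: 0.027
```

Emit:
servo_tool:
  plan:
    - [0, [0, 0, 0.15], [0, 0, 0]]
    - [0, [0, 0, 0.1], [0, 0, 0]]
    - [0, [0, 0, 0], [0, 0, 0]]

```text
time_s: 17.62
tool_pos: [0.638, -0.138, 0.0719]
tool_rot: [180.0, 0.1, 159.3]
force: [1.3, 0.0, -1.4]
grip_width: 0.0275
```

Emit:
servo_tool:
  plan:
    - [0, [0, 0, 0.15], [0, 0, 0]]
    - [0, [0, 0, 0.05], [0, 0, 0]]

```text
time_s: 17.78
tool_pos: [0.6384, -0.1381, 0.071]
tool_rot: [180.0, 0.1, 159.3]
force: [-2.7, -0.6, 2.4]
grip_width: 0.0273
```

Emit:
servo_tool:
  plan:
    - [0, [0, 0, 0.12], [0, 0, 0]]
    - [0, [0, 0, 0.05], [0, 0, 0]]

```text
time_s: 17.95
tool_pos: [0.6386, -0.1382, 0.071]
tool_rot: [179.9, 0.2, 159.3]
force: [-0.9, 0.3, 0.5]
grip_width: 0.0276
```

The lid touches at z=0.071 as expected, and its weight is off the wrist. I'll press lightly, release and rise.

Emit:
servo_tool:
  plan:
    - [0, [0, 0, 0.12], [0, 0, 0]]
    - [0.6, [0, 0, 0.05], [0, 0, 0]]
    - [0.6, [0, 0, 0], [0, 0, 0]]
    - [0.6, [0, 0, 0], [0, 0, 0]]
    - [0.6, [0, 0, 0], [0, 0, 0]]
    - [0.6, [0, 0, 0], [0, 0, 0]]
    - [0.6, [0, 0, 0], [0, 0, 0]]
    - [0.6, [0, 0, 0], [0, 0, 0]]

```text
time_s: 18.62
tool_pos: [0.6397, -0.1382, 0.0701]
tool_rot: [179.9, 0.3, 159.3]
force: [-0.9, -0.1, 0.3]
grip_width: 0.0515
```

Emit:
servo_tool:
  plan:
    - [0.6, [0, 0, -0.7], [0, 0, 0]]
    - [0.6, [0, 0, -1.5], [0, 0, 0]]
    - [0.7, [0, 0, -2], [0, 0, 0]]
    - [0.8, [0, 0, -2], [0, 0, 0]]
    - [1, [0, 0, -2], [0, 0, 0]]
    - [1, [0, 0, -2], [0, 0, 0]]
    - [1, [0, 0, 0], [0, 0, 0]]
    - [1, [0, 0, 0], [0, 0, 0]]

```text
time_s: 19.28
tool_pos: [0.6382, -0.1382, 0.1778]
tool_rot: [179.9, 0.2, 159.2]
force: [-0.3, 0.3, -0.9]
grip_width: 0.083
```

```bash
python3 go.py .4687 .0988 .15 160; python3 wr.py pics/w6.png .6361 -.1366 .094
```

```text
t 19.2833 q [-9. 21. 24. 87. -9. 74. 85.] F [-0.3  0.3 -0.9] w 0.083
pos [ 0.6382 -0.1382  0.1778] shift cm [24.25 16.16  2.73] turn [ 0.05  0.17 -0.75]
[319.12122576 241.70315297]
```

View pics/w6.png

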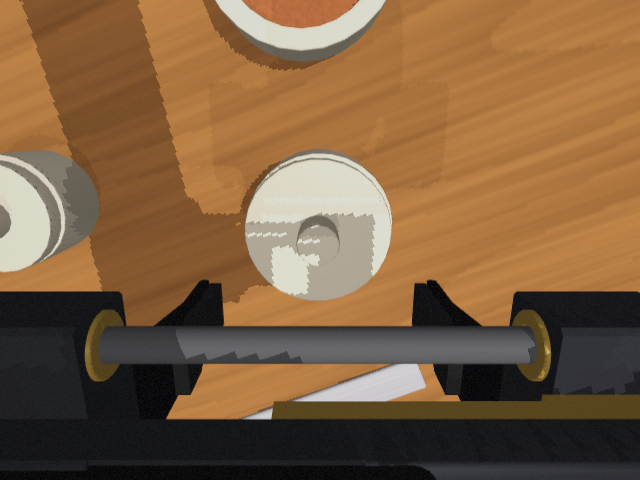

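The medium lid is seated flat, with its knob at (319,241) against a predicted (319,242). The large lid is next.

Emit:
servo_tool:
  plan:
    - [1, [1.5, 1, 0], [0, 0, 0]]
    - [1, [2.5, 1.7, 0], [0, 0, 0]]
    - [1, [2.5, 1.7, 0], [0, 0, 0]]
    - [1, [2.5, 1.7, 0], [0, 0, 0]]
    - [1, [2.5, 1.7, 0], [0, 0, 0]]
    - [1, [2.5, 1.7, 0], [0, 0, 0]]
    - [1, [2.5, 1.7, 0], [0, 0, 0]]
    - [1, [2.5, 1.7, 0], [0, 0, 0]]
    - [1, [2.5, 1.7, 0], [0, 0, 0]]
    - [1, [1.5, 1, 0], [0, 0, 0]]
    - [1, [0, 0, 0], [0, 0, 0]]
    - [1, [0, 0, 0], [0, 0, 0]]

```text
time_s: 20.33
tool_pos: [0.4641, 0.0958, 0.1642]
tool_rot: [-179.3, -0.5, 159.1]
force: [-0.1, -0.3, 0.8]
grip_width: 0.087
```

```bash
python3 go.py .4687 .0988 .12 160
```

```text
t 20.3333 q [-28.  -1.  13. 112.   0.  70.  54.] F [-0.1 -0.3  0.8] w 0.087
pos [0.4641 0.0958 0.1642] shift cm [-0.37  0.5   4.41] turn [-0.71 -0.52 -0.88]
```

Emit:
servo_tool:
  plan:
    - [1, [-0.2, 0.2, 1], [-0.3, -0.2, 0]]
    - [1, [-0.2, 0.2, 1], [-0.3, -0.2, 0]]
    - [1, [0, 0.1, 1], [-0.1, -0.1, 0]]
    - [1, [0, 0, 1], [0, 0, 0]]
    - [1, [0, 0, 0], [0, 0, 0]]
    - [1, [0, 0, 0], [0, 0, 0]]

```text
time_s: 20.83
tool_pos: [0.4718, 0.0927, 0.1203]
tool_rot: [-179.8, 0.0, 158.7]
force: [0.0, -0.4, 1.0]
grip_width: 0.0873
```

```bash
python3 go.py .4687 .0988 .028; python3 wr.py pics/w7.png .4687 .0988 .052
```

```text
t 20.8333 q [-28.   2.  14. 114.  -0.  64.  55.] F [ 0.  -0.4  1. ] w 0.0873
pos [0.4718 0.0927 0.1203] shift cm [0.51 0.49 9.23] turn [-0.2   0.01 -0.  ]
[326.08450304 245.19611375]
```

View pics/w7.png

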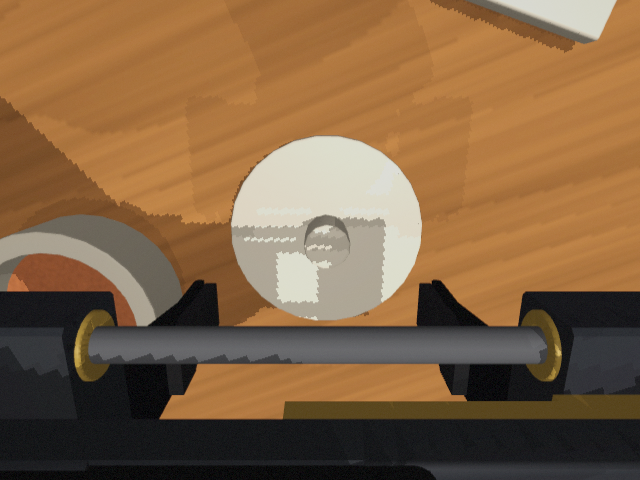

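The large knob is at (327,246), against a predicted (326,245). I'll go down.

Emit:
servo_tool:
  plan:
    - [1, [0.3, 0.3, 1.4], [0, 0, 0]]
    - [1, [0.2, 0.2, 1.4], [0, 0, 0]]
    - [1, [0, 0, 1.4], [0, 0, 0]]
    - [1, [0, 0, 1.4], [0, 0, 0]]
    - [1, [0, 0, 0], [0, 0, 0]]
    - [1, [0, 0, 0], [0, 0, 0]]

```text
time_s: 21.38
tool_pos: [0.4731, 0.0978, 0.0663]
tool_rot: [180.0, 0.3, 158.5]
force: [0.4, -0.1, 0.4]
grip_width: 0.087
```

```bash
python3 go.py .4687 .0988 .028
```

```text
t 21.3833 q [-28.   6.  14. 117.  -1.  57.  55.] F [ 0.4 -0.1  0.4] w 0.087
pos [0.4731 0.0978 0.0663] shift cm [ 0.47 -0.07  3.82] turn [0.01 0.33 0.  ]
```

Emit:
servo_tool:
  plan:
    - [1, [0.3, 0, 1], [0, 0.2, 0]]
    - [1, [0.3, 0, 1], [0, 0.1, 0]]
    - [1, [0.1, 0, 1], [0, 0, 0]]
    - [1, [0, 0, 0.6], [0, 0, 0]]
    - [1, [0, 0, 0], [0, 0, 0]]
    - [1, [0, 0, 0], [0, 0, 0]]

```text
time_s: 21.88
tool_pos: [0.468, 0.1009, 0.0294]
tool_rot: [179.8, 0.2, 158.5]
force: [1.0, -0.5, 0.2]
grip_width: 0.0869
```

```bash
python3 go.py .4687 .0988 .027
```

```text
t 21.8833 q [-28.   9.  13. 119.  -3.  52.  55.] F [ 1.  -0.5  0.2] w 0.0869
pos [0.468  0.1009 0.0294] shift cm [-0.14 -0.18  0.24] turn [0.17 0.18 0.  ]
```

Emit:
servo_tool:
  plan:
    - [0, [-0.1, -0.2, 0.25], [0.1, 0.1, 0]]
    - [0, [0, 0, 0], [0, 0, 0]]
    - [0, [0, 0, 0], [0, 0, 0]]
    - [0, [0, 0, 0], [0, 0, 0]]
    - [0, [0, 0, 0], [0, 0, 0]]
    - [0, [0, 0, 0], [0, 0, 0]]
    - [0, [0, 0, 0], [0, 0, 0]]
    - [0, [0, 0, 0], [0, 0, 0]]
    - [0, [0, 0, 0], [0, 0, 0]]
    - [0, [0, 0, 0], [0, 0, 0]]
    - [0, [0, 0, 0], [0, 0, 0]]
    - [0, [0, 0, 0], [0, 0, 0]]
    - [0, [0, 0, 0], [0, 0, 0]]
    - [0, [0, 0, 0], [0, 0, 0]]
    - [0, [0, 0, 0], [0, 0, 0]]
  force: 35

```text
time_s: 23.13
tool_pos: [0.4698, 0.0988, 0.0281]
tool_rot: [179.8, 0.2, 158.5]
force: [0.1, -0.4, -0.1]
grip_width: 0.0274
```

Emit:
servo_tool:
  plan:
    - [0, [0, 0, -1], [0, 0, 0]]
    - [0, [0, 0, -2], [0, 0, 0]]
    - [0, [0, 0, -2], [0, 0, 0]]
    - [0, [0, 0, -2], [0, 0, 0]]
    - [0, [0, 0, -2], [0, 0, 0]]
    - [0, [0, 0, -2], [0, 0, 0]]
    - [0, [0, 0, 0], [0, 0, 0]]
    - [0, [0, 0, 0], [0, 0, 0]]

```text
time_s: 23.8
tool_pos: [0.4646, 0.0969, 0.1422]
tool_rot: [-179.8, -0.2, 158.4]
force: [-0.3, -0.1, -2.2]
grip_width: 0.0272
```

```bash
python3 go.py .4589 -.0826 .13 160
```

```text
t 23.8 q [-28.   0.  13. 113.  -0.  67.  54.] F [-0.3 -0.1 -2.2] w 0.0272
pos [0.4646 0.0969 0.1422] shift cm [ -6.08 -16.9    1.26] turn [-0.22 -0.24 -1.58]
```

Emit:
servo_tool:
  plan:
    - [0, [-0.7, -2, 0], [0, 0, 0]]
    - [0, [-1, -2.9, 0], [0, 0, 0]]
    - [0, [-1, -2.9, -0.1], [0, 0, 0]]
    - [0, [-1, -2.9, -0.1], [0, 0, 0]]
    - [0, [-1, -2.9, -0.1], [0, 0, 0]]
    - [0, [-0.6, -1.8, -0.1], [0, 0, 0]]
    - [0, [0, 0, 0], [0, 0, 0]]
    - [0, [0, 0, 0], [0, 0, 0]]

```text
time_s: 24.47
tool_pos: [0.4505, -0.0711, 0.1375]
tool_rot: [-179.5, -0.9, 158.7]
force: [0.8, 0.7, -3.6]
grip_width: 0.0276
```

```bash
python3 go.py .4598 -.083 .12 160
```

```text
t 24.4667 q [-18.  -2.  24. 116.   1.  67.  73.] F [ 0.8  0.7 -3.6] w 0.0276
pos [ 0.4505 -0.0711  0.1375] shift cm [-1.33 -0.76  1.73] turn [-0.52 -0.93 -1.31]
```

Emit:
servo_tool:
  plan:
    - [0, [-0.6, -0.4, 0.5], [-0.2, -0.4, 0]]
    - [0, [-0.6, -0.4, 0.5], [-0.2, -0.4, 0]]
    - [0, [-0.1, 0, 0.5], [-0.1, -0.1, 0]]
    - [0, [0, 0, 0], [0, 0, 0]]
    - [0, [0, 0, 0], [0, 0, 0]]

```text
time_s: 24.88
tool_pos: [0.4589, -0.0809, 0.1176]
tool_rot: [-179.9, -0.2, 159.0]
force: [-0.7, -0.3, -2.6]
grip_width: 0.027
```

```bash
python3 go.py .4598 -.083 .085
```

```text
t 24.8833 q [-18.   0.  25. 116.  -0.  63.  76.] F [-0.7 -0.3 -2.6] w 0.027
pos [ 0.4589 -0.0809  0.1176] shift cm [-0.17 -0.16  3.26] turn [-0.07 -0.22  0.  ]
```

Emit:
servo_tool:
  plan:
    - [0, [-0.2, -0.2, 0.7], [0, -0.2, 0]]
    - [0, [0, 0, 0.7], [0, 0, 0]]
    - [0, [0, 0, 0.7], [0, 0, 0]]
    - [0, [0, 0, 0.7], [0, 0, 0]]
    - [0, [0, 0, 0.3], [0, 0, 0]]
    - [0, [0, 0, 0], [0, 0, 0]]
    - [0, [0, 0, 0], [0, 0, 0]]

```text
time_s: 25.47
tool_pos: [0.4597, -0.0815, 0.0824]
tool_rot: [-179.9, -0.1, 159.2]
force: [-0.1, -0.4, -1.5]
grip_width: 0.027
```

```bash
python3 go.py .4598 -.083 .070; python3 wr.py pics/w8.png .4589 -.0826 .05
```

```text
t 25.4667 q [-17.   3.  25. 119.  -1.  59.  77.] F [-0.1 -0.4 -1.5] w 0.027
pos [ 0.4597 -0.0815  0.0824] shift cm [-0.06 -0.13  1.24] turn [-0.09 -0.11  0.  ]
[315.84373369 274.18240908]
```

View pics/w8.png

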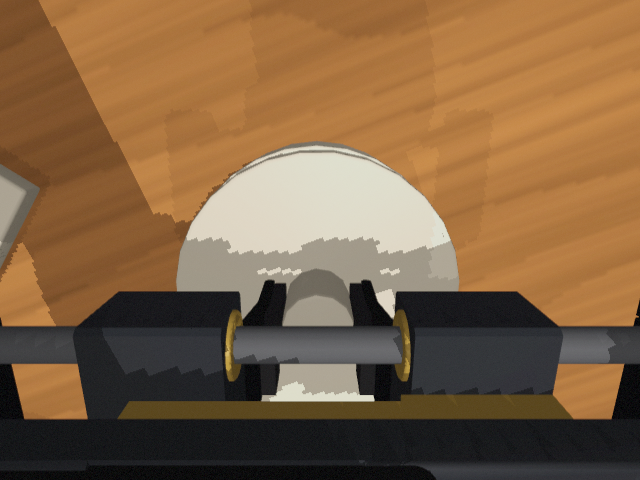

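The large lid is level and centred just above its mould (mould edge at (318,142)). I'll do the final lowering.

Emit:
servo_tool:
  plan:
    - [0, [-0.1, -0.1, 0.2], [0, -0.1, 0]]
    - [0, [0, 0, 0.3], [0, 0, 0]]
    - [0, [0, 0, 0.3], [0, 0, 0]]
    - [0, [0, 0, 0.2], [0, 0, 0]]
    - [0, [0, 0, 0], [0, 0, 0]]
    - [0, [0, 0, 0], [0, 0, 0]]

```text
time_s: 26.02
tool_pos: [0.4614, -0.0832, 0.0725]
tool_rot: [-180.0, 0.1, 159.2]
force: [-0.6, 0.3, -2.3]
grip_width: 0.027
```

Emit:
servo_tool:
  plan:
    - [0, [0, 0, 0.1], [0, 0, 0]]
    - [0, [0, 0, 0.05], [0, 0, 0]]

```text
time_s: 26.18
tool_pos: [0.4615, -0.0832, 0.0711]
tool_rot: [-180.0, 0.2, 159.2]
force: [0.6, 0.3, -2.6]
grip_width: 0.0271
```

Emit:
servo_tool:
  plan:
    - [0, [0.1, 0, 0.12], [0, 0, 0]]
    - [0, [0, 0, 0.05], [0, 0, 0]]

```text
time_s: 26.35
tool_pos: [0.4611, -0.083, 0.0701]
tool_rot: [180.0, 0.2, 159.2]
force: [-3.6, 0.4, 5.4]
grip_width: 0.0276
```

Emit:
servo_tool:
  plan:
    - [0, [0, 0, 0.1], [0, 0, 0]]
    - [0, [0, 0, 0.05], [0, 0, 0]]

```text
time_s: 26.52
tool_pos: [0.4611, -0.083, 0.0701]
tool_rot: [180.0, 0.2, 159.1]
force: [-1.2, 0.5, 0.3]
grip_width: 0.027
```

The lid is seated at 0.070 as expected. I'll release it and rise.

Emit:
servo_tool:
  plan:
    - [0, [0, 0, 0.12], [0, 0, 0]]
    - [0.6, [0, 0, 0.05], [0, 0, 0]]
    - [0.6, [0, 0, 0], [0, 0, 0]]
    - [0.6, [0, 0, 0], [0, 0, 0]]
    - [0.6, [0, 0, 0], [0, 0, 0]]
    - [0.6, [0, 0, 0], [0, 0, 0]]
    - [0.6, [0, 0, 0], [0, 0, 0]]
    - [0.6, [0, 0, 0], [0, 0, 0]]

```text
time_s: 27.18
tool_pos: [0.4629, -0.083, 0.0704]
tool_rot: [179.9, 0.4, 159.2]
force: [0.2, -0.0, -0.2]
grip_width: 0.0517
```

Emit:
servo_tool:
  plan:
    - [0.6, [0, 0, -0.7], [0, 0, 0]]
    - [0.6, [0, 0, -1.5], [0, 0, 0]]
    - [0.7, [0, 0, -2], [0, 0, 0]]
    - [0.8, [0, 0, -2], [0, 0, 0]]
    - [1, [0, 0, -2], [0, 0, 0]]
    - [1, [0, 0, -2], [0, 0, 0]]
    - [1, [0, 0, -2], [0, 0, 0]]
    - [1, [0, 0, 0], [0, 0, 0]]
    - [1, [0, 0, 0], [0, 0, 0]]

```text
time_s: 27.93
tool_pos: [0.4608, -0.0833, 0.2003]
tool_rot: [179.9, 0.3, 159.1]
force: [-0.6, -1.0, -0.5]
grip_width: 0.0853
```

```bash
python3 go.py .46 -.083 .2; python3 wr.py pics/w9.png .4589 -.0826 .094
python3 - <<'E'
from h import *
c=env.read_camera("scene"); cv2.imwrite("pics/scene9.png",c["image"])
for n,s,z in (("small",(210,278),.064),("med",(297,285),.064),("large",(304,235),.064)): pass
E
```

```text
t 27.9333 q [-18.  -4.  24. 111.   2.  73.  74.] F [-0.6 -1.  -0.5] w 0.0853
pos [ 0.4608 -0.0833  0.2003] shift cm [0.08 0.   0.03] turn [0.08 0.28 0.  ]
[317.71616624 232.94699788]
```

View pics/w9.png

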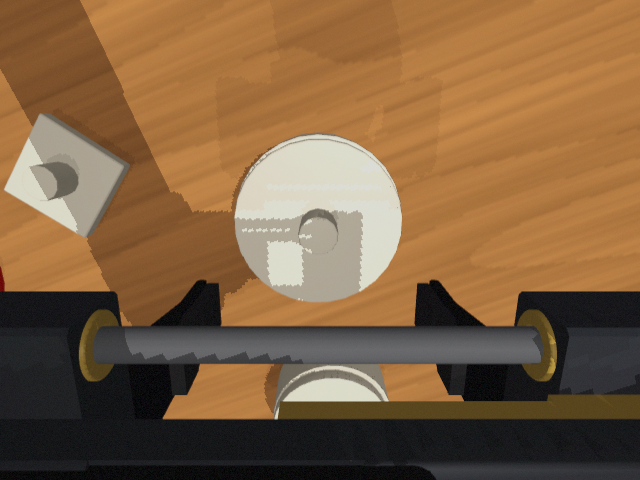

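View pics/scene9.png

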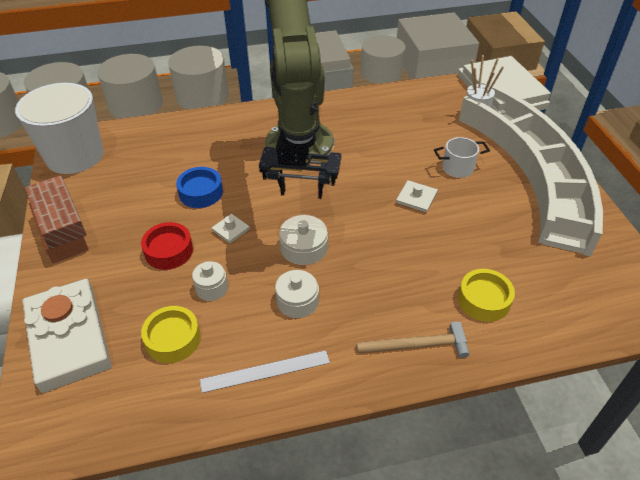

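The wrist view shows the large knob at (318,233), exactly where predicted. The scene view shows all three moulds closed flat at (209,280), (297,292) and (304,238), with the square lids unmoved.

```bash
python3 -c "
from cell import env
print(env.sign_off())"
```

```text
the job is handed in; nothing more can be done
None
```

I put the small, medium and large lids on their moulds in that order, then handed the job in at about 28 s of the 88 s allowed. Each lid was lowered until it touched the rim, within 1 mm of the expected height. I then let go of it and moved the gripper clear.

- **Lids:** My last pictures show all three sitting flat on their moulds. After release, each knob was within about 1 pixel of where a centred, seated lid should be.
- **Square lids:** Both are where they lay at the start.
- **Forces:** The largest I read was about 16 N, a brief touch as the small lid met its rim; readings came only at the end of each move. The small lid then lifted about 0.5 mm off the rim and was pressed back down before I let go.
- **Disagreements:** Fast moves drifted up to 20 mm sideways or in height, and I corrected this before each grasp and placing. The fixed scene camera gave positions up to about 20 mm different for the moulds, because it also sees their sides. I used the top and wrist cameras instead, and they agreed to 1–2 mm.

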